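# Load the autosampler and hold its sprung hood

### The job

Load the autosampler: slide the tray of vials between the guides, under the closed hood, until it is fully home against the stops, its vials still standing. Then lift the hood past its balance point, to feel that the hinge springs still carry it, ease it back to just below that point and finish there, still holding the hood up by hand while I fit the needle: do not let go of it. Don't let the hood fly up or drop, and leave the other things on the bench alone.

Things in the scene. Friction and masses are not known exactly. Their poses are not given: they have to be found in the camera images.
- autosampler: White bench instrument, fixed: 240 mm deep, 135 mm wide, 132 mm high, a hinged clear hood on top. Origin: centre of its footprint on the bench; x points from its front to its back, z up. Bay: open in front, the bench is its floor, side walls 111 mm apart (3 mm play each side of the tray), from x = -120 mm; flared guides 30 mm high lead in from x = -153 mm. A pump stands beside it at its back right (to 150 mm high).
- bay_home (a point): Where the tray's centre lies when the tray is fully home, pressed on the two rubber stops at the back of the bay; 50 mm before the instrument's centre, 18 mm above the bench. x points into the bay (the way to push), y across it. Then the tray's near end is level with the instrument's front and the handle stands out. The hood's front panel ends 85 mm above the bench; the loaded tray, 62 mm high, passes below.
- tray_mid (a point): Loose aluminium vial tray on the bench: box 136 x 105 x 36 mm high, walls and floor 4 mm, 4 x 3 cells, a straight black handle level out of one short side; about 0.5 kg loaded. This point: centre of the box, 18 mm above its underside. x points away from the handle (the end that goes in first), y along the short side, z up. Slide it on the bench; lifted by the handle it would droop.
- tray_handle (a point): Best grip point on the tray's handle: 136 mm behind the tray's centre (tray x = -136 mm), 30 mm above the bench. The handle is a bar 96 mm long, 14 mm wide and 22 mm high (19 to 41 mm above the bench), ending 25 mm farther out in an 18 mm thick round knob. Axes as the tray: the fingers close across the bar along y.
- hood (a joint): Opening angle of the hood (rad): 0 shut, 1.25 at its upper stop. 205 mm from hinge to front edge, 0.85 kg, carried by springs wound in the hinge. Balance point 0.80 (46 degrees): below it the hood sinks shut, above it the springs swing it up, within 0.03 it may stand still. Under 3 N at the bar moves it. Clearly past: beyond 0.87. Just below: 0.03 to 0.2 under the balance point.
- hood_bar (a point): Middle of the hood's grip bar: dark steel rod 12 mm thick, 120 mm long, parallel to the hinge, on two posts 104 mm apart near the hood's front edge, its centre 40 mm above the hood plate. Shut it stands 172 mm above the bench, at the balance point about 296 mm. y runs along the rod. The fingers can point straight down all the way, closing across the rod, which turns between them.
- hood_hinge (a point): Middle of the hood's hinge line, at the instrument's back, 132 mm above the bench; fixed. Axes as bay_home: x to the back, the hinge line along y. With the hood shut the bar is 190 mm in front of this point (x = -190 mm) and 40 mm above it; opening, it rises and swings towards +x about the hinge line.
- vial0_mid (a point): One of four glass vials, 25 mm thick and 58 mm tall with a white cap and paper label, standing in a cell of the tray on its 4 mm floor with 2 mm play; to stay upright there. This point is its mid-height, z along it.
- vial1_mid (a point): One of four glass vials, 25 mm thick and 58 mm tall with a white cap and paper label, standing in a cell of the tray on its 4 mm floor with 2 mm play; to stay upright there. This point is its mid-height, z along it.
- vial2_mid (a point): One of four glass vials, 25 mm thick and 58 mm tall with a white cap and paper label, standing in a cell of the tray on its 4 mm floor with 2 mm play; to stay upright there. This point is its mid-height, z along it.
- vial3_mid (a point): One of four glass vials, 25 mm thick and 58 mm tall with a white cap and paper label, standing in a cell of the tray on its 4 mm floor with 2 mm play; to stay upright there. This point is its mid-height, z along it.
- spare_vial: Bystander: a fifth vial of the same kind, standing alone on the bench; not part of the job. The point is the centre of its underside.
- dish: Bystander: covered culture dish, 92 mm across, 17 mm high. The point is the centre of its underside.
- water: Bystander: upright clear drinks bottle with a green cap, 62 mm thick, 170 mm tall. The point is the centre of its underside.
- radio: Bystander: black hand-held radio lying on the bench, 115 x 58 x 34 mm, its aerial reaching 130 mm beyond one end along x. The point is at its underside, mid-length.
- pen: Bystander: marker pen lying on the bench, 140 mm long, 17 mm thick. The point is at its underside, mid-length.
- forceps: Bystander: steel forceps lying on the bench, 130 mm long, 8 mm high. The point is at its underside, mid-length.
- jar: Bystander: amber glass jar with a dark lid, 66 mm thick, 75 mm tall. The point is the centre of its underside.

How it is judged:
By the outcome, as a careful person would: the job done as asked, in the order asked, and still so for the second after the job is handed in, while the arm keeps its last pose, push and grip.
It also fails if it takes over 54 s, if anything falls off the work surface, if the arm or the gripper's body presses on something with over 40 N, if the wrist force passes 120 N, or if a joint passes its speed limit or range.

### The arm

A 7-joint arm with a two-finger parallel gripper is mounted at the origin on the work surface. World frame = base frame: x ahead of the robot, y to its left, z up, the work surface at z = 0. Lengths are in m, angles in degrees, forces in N, time in s.
With the tool pointing down it reaches from about 0.35 to 0.9 m from the base axis. Payload 7.2 kg.
Tool frame: the origin (TCP) lies at the very end of the fingers, on their centre line; the grasp point (between the pads) lies 19 mm behind it; z points along the fingers, y is the line along which they close (so a half turn about z gives the same grasp; the last joint's range is limited). The gripper opens to 85 mm and grips with 20 to 120 N. Pads are 22 mm wide; open, the fingers measure 114 mm over their backs; the gripper's body (76 mm by 85 mm) begins 54 mm behind the grasp point. The pads swing forward as they close: fully open they stand 13 mm farther back than shut.
Start: joints at [-79.252, 23.554, -0.728, 91.456, 0.321, 64.991, -4.71], TCP at [0.158, 0.605, 0.231] pointing down, gripper open.
Joint ranges: [-169.25, 169.25], [-16.82, 113.86], [-84.01, 82.57], [7.8, 145.47], [-59.2, 239.2], [7.22, 106.19], [-163.78, 163.78]. Speed limits (degrees/s): [136.94, 136.94, 172.46, 172.46, 180, 180, 180].

### API

Orientations are given as [roll, pitch, yaw] about the fixed x, y, z axes, in that order (R = Rz(yaw) Ry(pitch) Rx(roll)).
In Python, from workcell import * gives the robot as it stands. The module is installed in compiled form; this text tells all that it offers.
- The arm moves only by the tool drive_tool, never from a script. Its argument "moves" is text: rows parted by semicolons, each of 7 numbers parted by spaces: the opening, from 0 (shut) to 1 (fully open), then the shift along the tool's x, y, z in m, then the turn, a rotation vector about the tool's x, y, z in rad. In form: claw dx dy dz ax ay az; .... A call has 1 to 20 rows; each row is the pose to reach, as a shift and turn from the pose commanded when the call began, along the tool's axes at that moment; what a row does not reach only later rows make up. A row lasts 1/8 s, in which the tool goes at most 62.5 mm and 10.7 degrees, less where a joint would pass 70% of its speed; a pose out of reach is approached as far as the arm can. A call with a gripper value outside its range is refused whole. The fingers move at their own pace and stop on an object; "newtons" is the grip in N (left out, the last holds). Time passes only in rows, so rows that repeat a pose let the fingers close. It gives the time, the measured TCP pose, the force, the opening and the grip force at its end, in the units of the state.
- state(): the state, without advancing time (a new reading comes with each control period).
- camera(name): name is "scene" or "top" or "wrist"; returns a dict with "image" (420x560x3 uint8, red, green, blue), "range_z" (420x560 float32, m along the optical axis (not along the pixel's ray), 0 where there is no reading), "K" (3x3 intrinsics, pixels), "k1" (the pictures are not rectified: a ray, as slopes to the right and down, at radius r is drawn at 1 + k1 r^2 times it, then the intrinsics apply), "world_from_camera" (4x4, takes a point from camera to world coordinates); the wrist camera has in their place "T_tool_cam" (4x4, takes a point from camera to tool coordinates, whose origin is the TCP and whose axes are the flange's). Camera axes: x right, y down, z forward; pixel columns grow to the right and rows downward; lengths in m; the calibration is good to about 2 mm. A picture is of the moment at which its call begins: read the wrist's pose just before it.
- sign_off(): hands the job in; it is judged then, once.
The state is a dict: "clock": time; "joint_pos": joint angles; "qd": joint speeds; "joint_torque": joint torques, N m; "tool_pos": TCP position; "tcp_rot": TCP orientation; "wrist_force": force on the tool from outside, world axes, zero at the start; "ft_torque": the same for the moment, N m; "grip_width": finger opening in m; "grasp_force": force on a finger pad.
Only numpy, scipy, OpenCV 4.12 (cv2) and the standard library are available. Lean on these libraries where they do the work, as an engineer would, in place of code of your own. Each camera call takes 0.05 s, during which the arm holds its last target. There are 200 camera calls.

## Working session

There is one attempt and no reset: what is moved stays moved. The work goes in short steps, Python scripts to look and compute and a tool call to move; the robot and the scene stay as the last step left them, time stands still between calls to the robot, and variables do not carry over. Pictures are saved under pics/ and viewed, at most 10 in all, crops included, and the job is handed in when it is done.

Besides the shell and the picture viewer there is one more tool, called after "Request:" in YAML: its name, and indented under it one key for each argument. drive_tool: Moves the arm, as the interface text tells. Its arguments: {"type":"object","properties":{"moves":{"type":"string"},"newtons":{"type":"number"}},"required":["moves"]}

```bash
mkdir -p pics; cat > h.py <<'E'
from workcell import *
import numpy as np, cv2, sys
from scipy.spatial.transform import Rotation as R
def cast(c,u,v,z=None,rng=None,T=None):
    K=c["K"];p=np.array([[u,v]],float)
    d=np.array([(u-K[0,2])/K[0,0],(v-K[1,2])/K[1,1]]);s=d.copy()
    for _ in range(20): s=d/(1+c["k1"]*(s@s))
    T=c["world_from_camera"] if T is None else T
    r=T[:3,:3]@np.r_[s,1];o=T[:3,3]
    t=rng if rng is not None else (z-o[2])/r[2]
    return o+t*r
def cloud(c,T=None):
    K=c["K"];h,w=c["range_z"].shape
    u,v=np.meshgrid(np.arange(w),np.arange(h))
    d=np.stack([(u-K[0,2])/K[0,0],(v-K[1,2])/K[1,1]],-1);s=d.copy()
    for _ in range(20): s=d/(1+c["k1"]*(s**2).sum(-1,keepdims=True))
    T=c["world_from_camera"] if T is None else T
    P=np.concatenate([s,np.ones((h,w,1))],-1)*c["range_z"][...,None]
    return P@T[:3,:3].T+T[:3,3]
def wristT(s,c):
    M=np.eye(4);M[:3,:3]=R.from_euler('xyz',s["tcp_rot"],degrees=True).as_matrix();M[:3,3]=s["tool_pos"]
    return M@c["T_tool_cam"]
E
cat > a.py <<'E'
from h import *
s=state();print(s)
for n in ["scene","top"]:
    c=camera(n);cv2.imwrite(f"pics/{n}0.png",c["image"][...,::-1]);np.savez(f"{n}0.npz",**c)
    print(n,c["world_from_camera"].round(3).tolist(),c["K"].tolist(),c["k1"])
E
python3 a.py
```

```text
{'clock': 0.0, 'joint_pos': array([-79.25099803,  23.59948477,  -0.7291704 ,  91.50530468,
         0.3214133 ,  64.99037731,  -4.70960065]), 'qd': array([-0.01968285,  0.0487893 , -0.00751941,  0.03916105,  0.01368321,
       -0.03349319, -0.01308287]), 'joint_torque': array([-4.53204348e-05, -6.00636649e+01,  6.82351459e-01, -2.99402672e+01,
        1.39392656e-02,  1.08350426e-02, -5.53101074e-06]), 'tool_pos': array([0.15804797, 0.60416187, 0.23044982]), 'tcp_rot': array([-1.79907128e+02,  6.79325829e-03,  1.65345955e+02]), 'wrist_force': array([ 0.25378811,  0.06832673, -0.0792539 ]), 'ft_torque': array([-0.02338259,  0.06587486,  0.01104135]), 'grasp_force': 0.0, 'grip_width': 0.08506101432866821}
scene [[0.426, 0.565, -0.707, 1.285], [0.904, -0.283, 0.32, -0.338], [-0.019, -0.775, -0.631, 0.745], [0.0, 0.0, 0.0, 1.0]] [[425.9937799592116, 0.0, 276.2669082685562], [0.0, 425.9937799592116, 210.75135918981871], [0.0, 0.0, 1.0]] 0.018419457743996448
top [[0.029, -0.987, 0.157, 0.358], [-0.999, -0.026, 0.023, -0.044], [-0.018, -0.157, -0.987, 1.541], [0.0, 0.0, 0.0, 1.0]] [[543.7569408899636, 0.0, 281.64310866312894], [0.0, 543.7569408899636, 213.1954417196116], [0.0, 0.0, 1.0]] -0.11459714864797407
```

View pics/scene0.png

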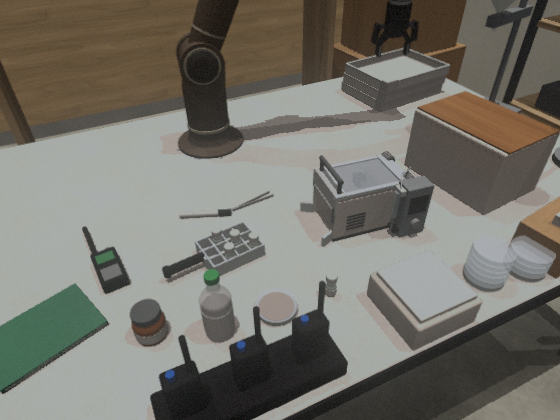

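View pics/top0.png

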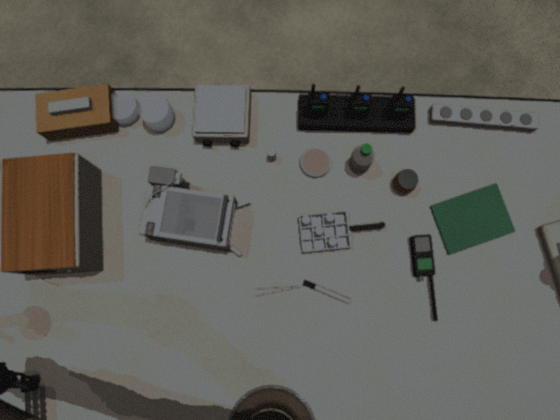

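The scene view shows the tray at about (230,248) with its handle toward (170,268), and the instrument at (355,195). In the top view, the tray is at (325,232) with its handle end at (383,225). The instrument is at (190,217) with its bar at (228,218), facing the tray.

```bash
cat > b.py <<'E'
from h import *
c=dict(np.load("top0.npz"));P=cloud(c);im=c["image"];g=im.max(-1).astype(int)
def roi(u0,u1,v0,v1):
    m=np.zeros(g.shape,bool);m[v0:v1,u0:u1]=1;return m
def rect(m,n):
    q=P[m][:,:2];r=cv2.minAreaRect((q*1000).astype(np.float32));print(n,m.sum(),np.round(r[0],1),np.round(r[1],1),round(r[2],1),P[m][:,2].min().round(3),P[m][:,2].max().round(3))
z=P[...,2]
print("bench z",np.median(z[roi(250,300,220,270)]),np.median(z[roi(400,440,290,300)]))
rect(roi(285,352,200,262)&(z>.022)&(z<.045),"tray")
m=roi(352,392,212,240)&(g<60)&(z>.012)
rect(m,"handle"); 
q=P[m][:,:2];print(q.mean(0))
mi=roi(135,245,180,255)
print(np.histogram(z[mi],bins=np.arange(-.01,.2,.01)))
rect(mi&(z>.1)&(z<.145),"instr")
m=roi(212,245,180,255)&(z>.155)&(z<.19);rect(m,"bar")
m=roi(280,400,190,270)
for w,n in((.145,'>50mm'),):
    mm=roi(290,352,205,260)&(z>.05);k,l,st,ce=cv2.connectedComponentsWithStats(mm.astype(np.uint8))
    for i in range(1,k):
        if st[i,4]>5: print('vial',st[i,4],P[l==i].mean(0).round(3))
cv2.imwrite("pics/crop.png",cv2.resize(np.clip(im[130:310,120:440,::-1].astype(int)*2,0,255).astype(np.uint8),None,fx=2.5,fy=2.5,interpolation=cv2.INTER_CUBIC))
E
python3 b.py
```

```text
bench z -0.0003147020696040448 -0.0003212522894409098
tray 701 [ 550.4 -133.4] [106.2 143.5] 7.5 0.022 0.044
handle 178 [ 564.4 -250.6] [15.7 90.3] 8.9 0.017 0.049
[ 0.56440454 -0.25023487]
(array([1348, 1552,   61,   77,   47,   26,   25,   19,   40,   43,   85,
         74,  188,  485, 3176,  654,   79,   28,  183,   27]), array([-0.01,  0.  ,  0.01,  0.02,  0.03,  0.04,  0.05,  0.06,  0.07,
        0.08,  0.09,  0.1 ,  0.11,  0.12,  0.13,  0.14,  0.15,  0.16,
        0.17,  0.18,  0.19]))
instr 4450 [585.2 241.7] [245.1 167. ] 83.9 0.1 0.145
bar 223 [558.8 140.1] [ 12.7 120.7] 82.9 0.156 0.185
vial 63 [ 0.585 -0.141  0.061]
vial 61 [ 0.573 -0.076  0.085]
vial 61 [ 0.544 -0.112  0.086]
vial 63 [ 0.519 -0.15   0.061]
```

View pics/crop.png

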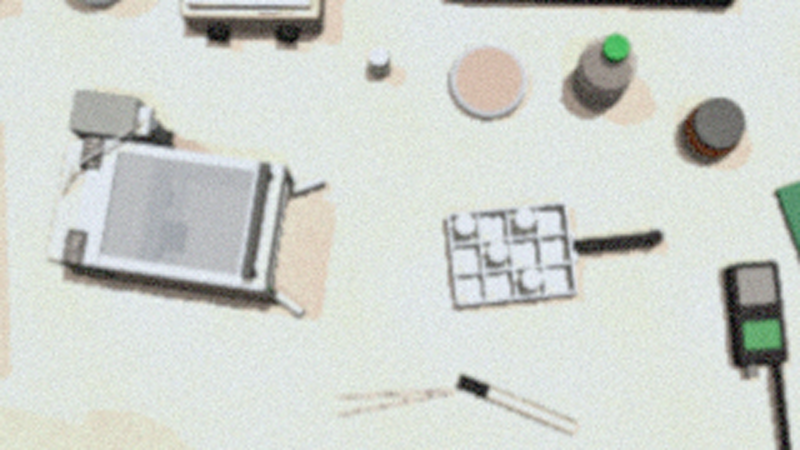

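The crop shows the tray yawed about 97°, with its handle at crop (618,242). The bay is yawed about 83.5°, with the bar at crop (258,220). The forceps at (460,390) are about 70 mm clear of the tray. Next I'll hover over the handle.

```bash
cat > go.py <<'E'
from h import *
# go.py x y z yaw : target in tool axes
x,y,z,yaw=map(float,sys.argv[1:5]);s=state()
A=R.from_euler('xyz',s["tcp_rot"],degrees=True);B=R.from_euler('xyz',[180,0,yaw],degrees=True)
print("at",s["tool_pos"].round(4),s["tcp_rot"].round(2),"F",s["wrist_force"].round(1),"clk",s["clock"],"j",s["joint_pos"].round(0))
print("shift",A.inv().apply(np.array([x,y,z])-s["tool_pos"]).round(4),"turn",(A.inv()*B).as_rotvec().round(4))
E
python3 go.py .566 -.265 .2 97; python3 -c "
from h import *
c=camera('wrist');print(c['T_tool_cam'].round(3),c['K'],c['k1'])"
```

```text
at [0.1581 0.6042 0.2305] [-1.7992e+02  1.0000e-02  1.6535e+02] F [ 1.3  0.3 -0.6] clk 0.1 j [-79.  24.  -1.  91.   0.  65.  -5.]
shift [-0.6146 -0.7377  0.0317] turn [-1.2000e-03  1.0000e-03  1.1929e+00]
[[-0.001 -0.949 -0.314  0.081]
 [ 1.    -0.001 -0.     0.   ]
 [ 0.    -0.314  0.949 -0.143]
 [ 0.     0.     0.     1.   ]] [[315.88701594   0.         275.60079365]
 [  0.         315.88701594 208.19014101]
 [  0.           0.           1.        ]] -0.03402291582406362
```

Request:
drive_tool:
  moves: "1 -0.615 -0.738 0.03 0 0 1.193;1 -0.615 -0.738 0.03 0 0 1.193;1 -0.615 -0.738 0.03 0 0 1.193;1 -0.615 -0.738 0.03 0 0 1.193;1 -0.615 -0.738 0.03 0 0 1.193;1 -0.615 -0.738 0.03 0 0 1.193;1 -0.615 -0.738 0.03 0 0 1.193;1 -0.615 -0.738 0.03 0 0 1.193;1 -0.615 -0.738 0.03 0 0 1.193;1 -0.615 -0.738 0.03 0 0 1.193;1 -0.615 -0.738 0.03 0 0 1.193;1 -0.615 -0.738 0.03 0 0 1.193;1 -0.615 -0.738 0.03 0 0 1.193;1 -0.615 -0.738 0.03 0 0 1.193;1 -0.615 -0.738 0.03 0 0 1.193;1 -0.615 -0.738 0.03 0 0 1.193;1 -0.615 -0.738 0.03 0 0 1.193;1 -0.615 -0.738 0.03 0 0 1.193"

```text
clock: 2.4
tool_pos: [0.5661, -0.2637, 0.2009]
tcp_rot: [-180.0, -0.1, 97.0]
wrist_force: [-0.2, 0.4, -0.1]
grip_width: 0.0853
grasp_force: 0.0
```

```bash
cat > w.py <<'E'
from h import *
s=state();c=camera("wrist");T=wristT(s,c)
n=sys.argv[1];cv2.imwrite(f"pics/{n}.png",c["image"][...,::-1]);np.savez(f"{n}.npz",T=T,**c)
P=cloud(c,T);z=P[...,2];g=c["image"].max(-1)
ok=c["range_z"]>0
m=ok&(z>.012)&(z<.06)&(g<55);k,l,st,ce=cv2.connectedComponentsWithStats(m.astype(np.uint8))
for i in range(1,k):
    if st[i,4]>400:
        q=P[l==i];r=cv2.minAreaRect((q[:,:2]*1000).astype(np.float32));print("dark",st[i],q.mean(0).round(4),np.round(r[0],1),np.round(r[1],1),round(r[2],1))
m=ok&(z>.028)&(z<.043)&(g>60);print("tray?",m.sum(),P[m].mean(0).round(3));r=cv2.minAreaRect((P[m][:,:2]*1000).astype(np.float32));print(r)
m=ok&(z>.05)&(z<.12);k,l,st,ce=cv2.connectedComponentsWithStats(m.astype(np.uint8))
for i in range(1,k):
    if st[i,4]>200: print("tall",st[i],P[l==i].mean(0).round(3),P[l==i][:,2].max().round(3))
E
python3 w.py w1
```

```text
dark [540 118  20  81 837] [ 0.85   -0.2032  0.0251] [ 849.7 -197. ] [ 5.7 77.5] 1.9
dark [ 269  123   17  103 1471] [ 0.5648 -0.2482  0.0413] [ 564.7 -249.9] [ 17.2 100.5] 8.4
dark [ 422  146   62   63 1395] [ 0.727  -0.2237  0.038 ] [ 732.6 -225. ] [59.9 24.2] 73.2
dark [ 489  227   71  101 5165] [ 0.8621 -0.3344  0.0393] [ 883.1 -331.1] [ 71.8 115.3] 0.4
dark [ 347  248   65   59 1372] [ 0.68   -0.3396  0.0371] [ 686.2 -347.8] [65.  39.1] 41.2
dark [ 181  270   66   52 2058] [ 0.5093 -0.3963  0.0306] [ 509.3 -405.9] [75.  58.6] 5.3
dark [ 48 298  86  13 789] [ 0.3598 -0.438   0.0212] [ 359.9 -439.2] [105.4  11.5] 5.0
tray? 5226 [ 0.556 -0.197  0.034]
((711.9669189453125, -272.6529846191406), (350.2691650390625, 454.4209289550781), 87.30950927734375)
tall [261   0  30  36 872] [ 0.548 -0.118  0.062] 0.065
tall [221  45  30  33 756] [ 0.519 -0.154  0.062] 0.065
tall [302  44  31  34 783] [ 0.585 -0.145  0.062] 0.065
tall [ 439  151  110   83 4744] [ 0.731 -0.225  0.095] 0.12
tall [382 266  40  39 379] [ 0.705 -0.335  0.066] 0.077
tall [543 272  17  51 442] [ 0.882 -0.345  0.058] 0.074
tall [357 274  15  49 248] [ 0.67  -0.359  0.061] 0.077
```

View pics/w1.png

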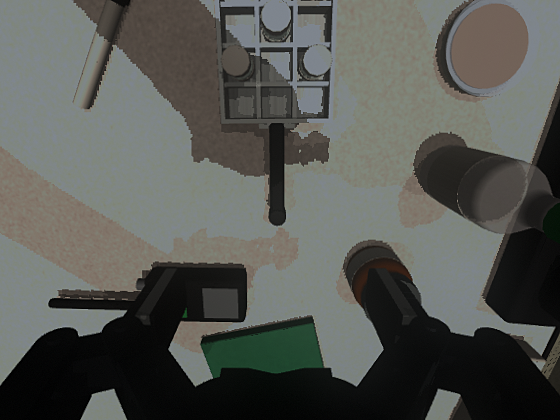

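The wrist view shows the handle in the clear, centred at (277,175), with vials standing at (276,18), (236,60) and (315,60). The fourth vial is out of view. Next step: descend and grip.

```bash
python3 go.py .568 -.268 .012 97.8
```

```text
at [ 0.5663 -0.2633  0.2011] [-1.7999e+02 -7.0000e-02  9.7070e+01] F [-0.1  0.7  0.4] clk 2.45 j [ -8.  29.  41.  96. -21.  63.  46.]
shift [-0.0051  0.0012  0.1891] turn [-0.0002 -0.0012 -0.0127]
```

Request:
drive_tool:
  moves: "1 -0.005 0.001 0.06 0 0 -0.013;1 -0.005 0.001 0.12 0 0 -0.013;1 -0.005 0.001 0.165 0 0 -0.013;1 -0.005 0.001 0.189 0 0 -0.013;1 -0.005 0.001 0.189 0 0 -0.013;1 -0.005 0.001 0.189 0 0 -0.013;0.3 -0.005 0.001 0.189 0 0 -0.013;0.1 -0.005 0.001 0.189 0 0 -0.013;0 -0.005 0.001 0.189 0 0 -0.013;0 -0.005 0.001 0.189 0 0 -0.013;0 -0.005 0.001 0.189 0 0 -0.013;0 -0.005 0.001 0.189 0 0 -0.013"
  newtons: 40

```text
clock: 3.95
tool_pos: [0.5681, -0.2698, 0.0125]
tcp_rot: [180.0, -0.0, 97.7]
wrist_force: [-0.3, 0.1, 4.0]
grip_width: 0.0134
grasp_force: 44.2
```

```bash
cat > d.py <<'E'
from h import *
for n in("top","scene"):
    c=camera(n);np.savez(n+"1.npz",**c);P=cloud(c);z=P[...,2];g=c["image"].max(-1)
    near=np.hypot(P[...,0]-.559,P[...,1]-.14)<.09
    m=near&(z>.160)&(z<.185)
    q=P[m];cc=q.mean(0);u,S,vt=np.linalg.svd(q[:,:2]-cc[:2]);d=vt[0]*np.sign(vt[0][0])
    pr=(q[:,:2]-cc[:2])@d;mid=cc[:2]+d*(np.percentile(pr,1)+np.percentile(pr,99))/2
    print(n,"bar",m.sum(),cc.round(4),mid.round(4),"len",np.ptp(pr).round(3),"bayyaw",np.degrees(np.arctan2(d[1],d[0]))+90)
    # instrument frame assuming yaw 83.3, bar at x=-70
    a=np.radians(83.3);ex=np.array([np.cos(a),np.sin(a)]);ey=np.array([-ex[1],ex[0]])
    o=mid+.07*ex;X=(P[...,:2]-o)@ex;Y=(P[...,:2]-o)@ey
    for lo,hi in((.012,.034),):
        for sg in(1,-1):
            m=(z>lo)&(z<hi)&(X>-.16)&(X<-.122)&(sg*Y>.03)&(sg*Y<.11)
            for x0 in(-.155,-.147,-.139,-.131):
                k=m&(X>x0)&(X<x0+.008)
                if k.sum(): print(" guide",sg,x0,k.sum(),"Y",Y[k].min().round(4),Y[k].max().round(4))
    m=(z>.10)&(z<.134)&(abs(X)<.1)&(abs(Y)<.085)
    for x0 in(-.1,-.05,0,.05):
        k=m&(X>x0)&(X<x0+.04)
        if k.sum(): print(" side",x0,k.sum(),"Y",np.percentile(Y[k],[1,99]).round(4))
    # tray rim
    m=(abs(P[...,0]-.55)<.08)&(abs(P[...,1]+.13)<.09)&(z>.03)&(z<.04)
    print(" trayrim",cv2.minAreaRect((P[m][:,:2]*1000).astype(np.float32)))
E
python3 d.py
```

```text
top bar 217 [0.5577 0.1395 0.176 ] [0.5583 0.1394] len 0.12 bayyaw 83.26187026295977
 side -0.1 130 Y [-0.0657  0.0671]
 side -0.05 309 Y [-0.0641  0.0672]
 side 0 313 Y [-0.0649  0.0671]
 side 0.05 304 Y [-0.0792  0.067 ]
 trayrim ((553.072509765625, -129.52639770507812), (99.599853515625, 136.46253967285156), 7.584803581237793)
scene bar 197 [0.5656 0.1341 0.1749] [0.5592 0.1348] len 0.123 bayyaw 83.5813964534089
 side -0.1 367 Y [-0.0686  0.0676]
 side -0.05 236 Y [-0.0692  0.053 ]
 side 0 250 Y [-0.0691  0.0575]
 side 0.05 180 Y [-0.0717  0.0544]
 trayrim ((552.32177734375, -142.47854614257812), (109.48776245117188, 156.317626953125), 7.686408996582031)
```

Request:
drive_tool:
  moves: "0 0.002 -0.0005 0 0 0 0.005;0 0.008 -0.002 0 0 0 0.02;0 0.016 -0.0045 0 0 0 0.038;0 0.026 -0.0075 0 0 0 0.06;0 0.036 -0.0105 0 0 0 0.083;0 0.046 -0.013 0 0 0 0.105;0 0.056 -0.016 0 0 0 0.128;0 0.066 -0.019 0 0 0 0.152;0 0.076 -0.022 0 0 0 0.175;0 0.086 -0.025 0 0 0 0.2;0 0.096 -0.028 0 0 0 0.222;0 0.103 -0.03 0 0 0 0.24;0 0.107 -0.031 0 0 0 0.249;0 0.109 -0.031 0 0 0 0.25;0 0.109 -0.031 0 0 0 0.25;0 0.109 -0.031 0 0 0 0.25"

```text
clock: 6.05
tool_pos: [0.5227, -0.1669, 0.0125]
tcp_rot: [180.0, 0.1, 83.4]
wrist_force: [-1.1, -4.3, 5.1]
grip_width: 0.0133
grasp_force: 44.4
```

```bash
cat > e.py <<'E'
from h import *
n=sys.argv[1];s=state();print(s["tool_pos"].round(4),s["tcp_rot"].round(2),s["wrist_force"].round(1),s["grip_width"])
a=np.radians(83.4);ex=np.array([np.cos(a),np.sin(a)]);ey=np.array([-ex[1],ex[0]]);o=np.array([.566,.2075])
c=camera("top");cv2.imwrite(f"pics/{n}.png",cv2.resize(np.clip(c["image"][150:280,130:420,::-1].astype(int)*2,0,255).astype(np.uint8),None,fx=2.7,fy=2.7))
for cam in("top","wrist"):
    if cam=="wrist": s=state();c=camera("wrist");T=wristT(s,c);P=cloud(c,T)
    else: P=cloud(c)
    z=P[...,2];X=(P[...,:2]-o)@ex;Y=(P[...,:2]-o)@ey
    g=c["image"].max(-1)
    m=(z>.05)&(z<.075)&(X<-.1)&(X>-.4)&(abs(Y)<.06)&(c["range_z"]>0)&(g>40);k,l,st,ce=cv2.connectedComponentsWithStats(m.astype(np.uint8))
    for i in range(1,k):
        if st[i,4]>25: print(cam,"vial",st[i,4],X[l==i].mean().round(4),Y[l==i].mean().round(4),z[l==i].mean().round(3))
    m=(z>.03)&(z<.042)&(X<-.16)&(X>-.33)&(abs(Y)<.07)&(c["range_z"]>0)
    if m.sum()>50: print(cam,"rim",cv2.minAreaRect(np.stack([X[m],Y[m]],-1).astype(np.float32)*1000))
E
python3 e.py t2
```

```text
[ 0.5227 -0.1669  0.0125] [1.7995e+02 6.0000e-02 8.3360e+01] [-1.1 -4.3  5.1] 0.01333278534057362
top vial 62 -0.1868 -0.0336 0.062
top vial 64 -0.2527 -0.0333 0.06
top vial 65 -0.2193 0.0002 0.061
top rim ((-235.74232482910156, -0.3630218505859375), (105.49834442138672, 136.19586181640625), 89.79862976074219)
wrist vial 35 -0.2672 -0.034 0.051
wrist rim ((-295.56005859375, -0.114837646484375), (106.14456176757812, 68.8711929321289), 89.66114044189453)
```

View pics/t2.png

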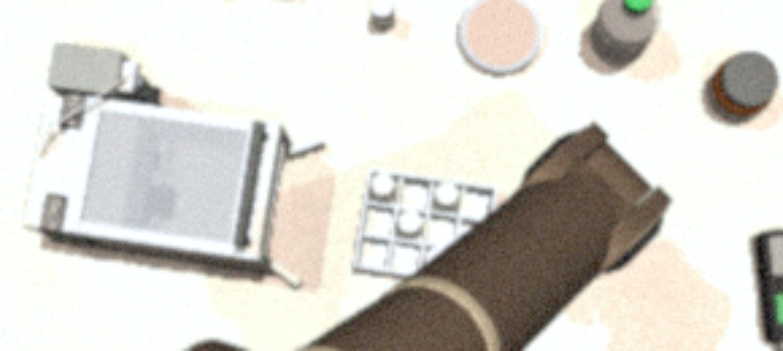

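The picture shows the tray at (425,222), square to the bay mouth at (290,215), with its vials standing. Lateral error is under 1 mm, so I'll push it in.

Request:
drive_tool:
  moves: "0 0.003 0 0 0 0 0;0 0.01 0 0 0 0 0;0 0.019 0 0 0 0 0;0 0.028 0 0 0 0 0;0 0.037 0 0 0 0 0;0 0.046 0 0 0 0 0;0 0.055 0 0 0 0 0;0 0.064 0 0 0 0 0;0 0.073 0 0 0 0 0;0 0.082 0 0 0 0 0;0 0.091 0 0 0 0 0;0 0.098 0 0 0 0 0;0 0.1 0 0 0 0 0"

```text
clock: 7.78
tool_pos: [0.5341, -0.0678, 0.0125]
tcp_rot: [180.0, 0.1, 83.4]
wrist_force: [-0.8, -7.6, 5.7]
grip_width: 0.0137
grasp_force: 44.4
```

Request:
drive_tool:
  moves: "0 0.004 0 0 0 0 0;0 0.01 0 0 0 0 0;0 0.017 0 0 0 0 0;0 0.024 0 0 0 0 0;0 0.031 0 0 0 0 0;0 0.038 0 0 0 0 0;0 0.045 0 0 0 0 0;0 0.052 0 0 0 0 0;0 0.059 0 0 0 0 0;0 0.065 0 0 0 0 0;0 0.07 0 0 0 0 0;0 0.073 0 0 0 0 0;0 0.074 0 0 0 0 0"

```text
clock: 9.4
tool_pos: [0.5424, 0.0051, 0.0125]
tcp_rot: [180.0, 0.1, 83.3]
wrist_force: [-1.4, -8.9, 7.2]
grip_width: 0.0136
grasp_force: 44.7
```

```bash
python3 e.py t3; python3 go.py .545 .0208 .0125 83.4
```

```text
[0.5424 0.0051 0.0125] [1.7998e+02 1.1000e-01 8.3330e+01] [-1.4 -8.9  7.2] 0.013582664285860569
wrist vial 28 -0.1932 -0.0093 0.05
wrist vial 29 -0.1934 0.0221 0.055
wrist rim ((-196.2815399169922, 0.6271476745605469), (72.1015396118164, 38.302589416503906), 20.509397506713867)
at [0.5424 0.0052 0.0125] [1.7998e+02 1.0000e-01 8.3330e+01] F [-1.  -7.5  7.5] clk 9.5 j [-33.  38.  37. 115. -36.  39.  21.]
shift [ 0.0158  0.0008 -0.    ] turn [ 0.0003  0.0018 -0.0012]
```

Request:
drive_tool:
  moves: "0 0.003 0 0 0 0 0;0 0.006 0 0 0 0 0;0 0.009 0 0 0 0 0;0 0.011 0 0 0 0 0;0 0.013 0 0 0 0 0;0 0.014 0 0 0 0 0;0 0.015 0 0 0 0 0"

```text
clock: 10.38
tool_pos: [0.5441, 0.0197, 0.0125]
tcp_rot: [180.0, 0.1, 83.3]
wrist_force: [-0.6, -8.0, 7.0]
grip_width: 0.013
grasp_force: 44.7
```

Request:
drive_tool:
  moves: "0 0.001 0 0 0 0 0;0 0.002 0 0 0 0 0;0 0.003 0 0 0 0 0;0 0.003 0 0 0 0 0"

```text
clock: 10.88
tool_pos: [0.5445, 0.0228, 0.0125]
tcp_rot: [180.0, 0.1, 83.3]
wrist_force: [-0.9, -8.6, 8.0]
grip_width: 0.0133
grasp_force: 44.7
```

Request:
drive_tool:
  moves: "0 0.001 0 0 0 0 0;0 0.002 0 0 0 0 0;0 0.003 0 0 0 0 0;0 0.003 0 0 0 0 0"

```text
clock: 11.38
tool_pos: [0.5448, 0.0257, 0.0125]
tcp_rot: [180.0, 0.1, 83.3]
wrist_force: [-1.0, -8.0, 7.8]
grip_width: 0.0132
grasp_force: 44.7
```

```bash
cat > f.py <<'E'
from h import *
s=state();c=camera("wrist");c2=camera("scene")
np.savez("w3.npz",T=wristT(s,c),**c);np.savez("s3.npz",**c2)
a=np.clip(c["image"][...,::-1].astype(int)*2,0,255).astype(np.uint8)
b=np.clip(c2["image"][130:280,180:450,::-1].astype(int)*1.6,0,255).astype(np.uint8)
b=cv2.resize(b,(560*4//5,311*4//5),interpolation=cv2.INTER_CUBIC)
a=cv2.resize(a[:300],(448,240));cv2.imwrite("pics/w3.png",np.vstack([a,b]))
E
python3 f.py
```

```text
(no output)
```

View pics/w3.png

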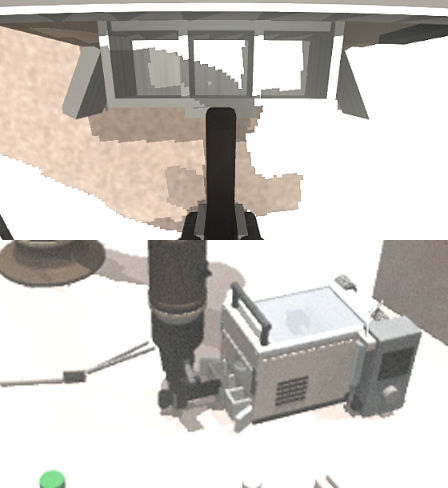

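```bash
python3 - <<'E'
from h import *
c=dict(np.load("w3.npz"));P=cloud(c,c["T"]);z=P[...,2]
a=np.radians(83.4);ex=np.array([np.cos(a),np.sin(a)]);ey=np.array([-ex[1],ex[0]]);o=np.array([.566,.2075])
X=(P[...,:2]-o)@ex;Y=(P[...,:2]-o)@ey;ok=c["range_z"]>0
for u in (140,170,190,220,250,276,310,340,370,400,100,430,450):
    print(u,[(v,*(np.array([X[v,u],Y[v,u],z[v,u]])*1000).round().astype(int).tolist()) for v in range(0,160,12) if ok[v,u]])
c=dict(np.load("s3.npz"));P=cloud(c);z=P[...,2];X=(P[...,:2]-o)@ex;Y=(P[...,:2]-o)@ey
m=(abs(Y)<.07)&(X>-.2)&(X<.14)
for lo,hi in((.02,.05),(.09,.12),(.124,.14),(.16,.185)):
    k=m&(z>lo)&(z<hi)
    if k.sum():print(lo,k.sum(),np.percentile(X[k],[1,5,50,95,99]).round(3),np.percentile(Y[k],[1,99]).round(3))
E
```

```text
140 [(0, -85, 23, 96), (12, -87, 23, 95), (24, -87, 26, 87), (36, -79, 48, 31), (48, -83, 48, 32), (60, -87, 49, 33), (72, -91, 48, 35), (84, -95, 49, 36), (96, -99, 49, 36), (108, -103, 49, 36), (120, -107, 50, 35), (132, -112, 50, 36), (144, -120, 66, 1), (156, -126, 67, 0)]
170 [(0, -86, 17, 97), (12, -87, 18, 94), (24, -87, 21, 87), (36, -79, 37, 32), (48, -80, 44, 11), (60, -83, 47, 5), (72, -88, 47, 5), (84, -93, 48, 4), (96, -98, 48, 4), (108, -104, 48, 5), (120, -108, 45, 18), (132, -112, 39, 36), (144, -121, 52, 0), (156, -126, 52, 2)]
190 [(0, -86, 14, 97), (12, -87, 15, 94), (24, -87, 17, 86), (36, -79, 30, 32), (48, -80, 36, 10), (60, -83, 38, 4), (72, -88, 38, 4), (84, -93, 39, 3), (96, -99, 39, 6), (108, -104, 40, 4), (120, -108, 36, 18), (132, -112, 32, 37), (144, -120, 42, 2), (156, -126, 42, 0)]
220 [(0, -85, 9, 95), (12, -87, 10, 95), (24, -87, 11, 87), (36, -79, 20, 32), (48, -79, 24, 9), (60, -83, 25, 3), (72, -88, 25, 5), (84, -94, 25, 5), (96, -99, 25, 5), (108, -104, 26, 4), (120, -108, 23, 19), (132, -112, 21, 37), (144, -121, 27, 1), (156, -126, 27, 1)]
250 [
[... 2028 characters left out ...]
 -59, 24), (72, -91, -58, 29), (84, -94, -61, 24), (96, -99, -63, 21), (108, -104, -65, 16), (120, -109, -68, 12), (132, -114, -71, 7), (144, -120, -75, 2), (156, -126, -76, 1)]
450 [(12, -87, -30, 94), (24, -87, -33, 88), (36, -81, -57, 42), (48, -84, -57, 43), (60, -86, -64, 31), (72, -90, -65, 30), (84, -95, -65, 30), (96, -99, -66, 31), (108, -103, -67, 30), (120, -108, -67, 30), (132, -113, -70, 26), (144, -118, -73, 22), (156, -126, -86, 1)]
0.02 1240 [-0.196 -0.187 -0.081  0.053  0.071] [-0.07   0.067]
0.09 983 [-0.2   -0.194 -0.08   0.058  0.07 ] [-0.07  0.06]
0.124 2572 [-0.188 -0.085  0.011  0.105  0.119] [-0.069  0.065]
0.16 370 [-0.199 -0.196 -0.076 -0.067  0.095] [-0.062  0.056]
```

The wrist view shows the tray's near wall at row 105, still between the guides (tips at row 115). The cloud puts it about 29 mm short of the instrument's front: the hinge sits 35 mm inboard of the instrument's back, so I had placed the instrument centre 35 mm too close. Pushing on.

Request:
drive_tool:
  moves: "0 0.003 0 0 0 0 0;0 0.008 0 0 0 0 0;0 0.013 0 0 0 0 0;0 0.018 0 0 0 0 0;0 0.021 0 0 0 0 0;0 0.023 0 0 0 0 0;0 0.024 0 0 0 0 0;0 0.025 0 0 0 0 0"

```text
clock: 12.48
tool_pos: [0.5476, 0.0503, 0.0125]
tcp_rot: [180.0, 0.1, 83.3]
wrist_force: [-1.6, -9.6, 7.4]
grip_width: 0.0133
grasp_force: 44.7
```

Request:
drive_tool:
  moves: "0 0.001 0 0 0 0 0;0 0.002 0 0 0 0 0;0 0.003 0 0 0 0 0;0 0.003 0 0 0 0 0"

```text
clock: 12.98
tool_pos: [0.548, 0.0534, 0.0125]
tcp_rot: [180.0, 0.1, 83.3]
wrist_force: [-1.7, -8.7, 8.6]
grip_width: 0.0134
grasp_force: 44.8
```

Request:
drive_tool:
  moves: "0 0.001 0 0 0 0 0;0 0.002 0 0 0 0 0;0 0.003 0 0 0 0 0;0 0.003 0 0 0 0 0"

```text
clock: 13.48
tool_pos: [0.5481, 0.0545, 0.0125]
tcp_rot: [180.0, 0.2, 83.2]
wrist_force: [-1.2, -12.8, 8.2]
grip_width: 0.0132
grasp_force: 44.8
```

Request:
drive_tool:
  moves: "0 0.001 0 0 0 0 0;0 0.002 0 0 0 0 0;0 0.003 0 0 0 0 0;0 0.003 0 0 0 0 0"

```text
clock: 13.98
tool_pos: [0.5481, 0.0545, 0.0125]
tcp_rot: [180.0, 0.4, 83.1]
wrist_force: [-2.2, -20.3, 8.7]
grip_width: 0.0134
grasp_force: 44.9
```

Request:
drive_tool:
  moves: "0 0.001 0 0 0 0 0;0 0.002 0 0 0 0 0;0 0.002 0 0 0 0 0;0 0 0 0 0 0 0;0 -0.002 0 0 0 0 0;0 -0.003 0 0 0 0 0;0.2 -0.003 0 0 0 0 0;0.4 -0.003 0 0 0 0 0;0.4 -0.003 0 0 0 0 0;0.4 -0.003 0 0 0 0 0"

```text
clock: 15.22
tool_pos: [0.5484, 0.0591, 0.0122]
tcp_rot: [-180.0, -0.0, 83.5]
wrist_force: [0.1, 0.4, -0.8]
grip_width: 0.034
grasp_force: 0.0
```

```bash
python3 w.py w4 >/dev/null; python3 - <<'E'
from h import *
c=dict(np.load("w4.npz"));P=cloud(c,c["T"]);z=P[...,2]
a=np.radians(83.4);ex=np.array([np.cos(a),np.sin(a)]);ey=np.array([-ex[1],ex[0]]);o=np.array([.5698,.2423])
X=(P[...,:2]-o)@ex;Y=(P[...,:2]-o)@ey;ok=c["range_z"]>0
for n,k in (("rim",(z>.031)&(z<.041)&(abs(Y)>.015)&(abs(Y)<.053)&(X<-.1)),("panel",(z>.088)&(z<.1)&(abs(Y)<.05)),("guides",(z>.026)&(z<.034)&(abs(Y)>.06)&(abs(Y)<.08)&(X>-.17))):
    k=k&ok;print(n,k.sum(),np.percentile(X[k],[1,5,50,95,99]).round(4))
s=state();print(s["tool_pos"],s["wrist_force"],s["grip_width"],s["clock"])
E
```

```text
rim 3179 [-0.1163 -0.1159 -0.1112 -0.1011 -0.1002]
panel 9614 [-0.1884 -0.184  -0.1733 -0.1669 -0.1665]Traceback (most recent call last):
  File "<stdin>", line 6, in <module>
    return _quantile_unchecked(
        a, q, axis, out, overwrite_input, method, keepdims, weights)
    return _ureduce(a,
                    func=_quantile_ureduce_func,
    ...<5 lines>...
                    overwrite_input=overwrite_input,
                    method=method)
    r = func(a, **kwargs)
    result = _quantile(arr,
                       quantiles=q,
    ...<2 lines>...
                       out=out,
                       weights=wgt)
    slices_having_nans = np.isnan(arr[-1, ...])
                                  ~~~^^^^^^^^^
IndexError: index -1 is out of bounds for axis 0 with size 0
```

The tray is home: 20 N against the stops with no further motion, and its near end is level with the front. The wrist camera may be close to the bar, so I'll back straight off the handle before rising.

Request:
drive_tool:
  moves: "0.4 -0.02 0 0 0 0 0;0.4 -0.06 0 0 0 0 0;0.4 -0.1 0 0 0 0 0;0.6 -0.12 0 -0.04 0 0 0;1 -0.12 0 -0.1 0 0 0;1 -0.12 0 -0.16 0 0 0;1 -0.12 0 -0.22 0 0 0;1 -0.12 0 -0.27 0 0 0;1 -0.12 0 -0.27 0 0 0"

```text
clock: 16.4
tool_pos: [0.5361, -0.0628, 0.2858]
tcp_rot: [179.6, -0.1, 83.3]
wrist_force: [0.4, 0.1, -0.4]
grip_width: 0.0852
grasp_force: 0.0
```

```bash
python3 go.py .5585 .139 .25 173.4
```

```text
at [ 0.5361 -0.0628  0.2858] [ 1.7963e+02 -1.1000e-01  8.3320e+01] F [ 0.4  0.1 -0.4] clk 16.4 j [-41.  17.  55. 102. -15.  69.  11.]
shift [ 0.203  -0.0014  0.0362] turn [ 0.0066  0.0035 -1.5722]
```

Request:
drive_tool:
  moves: "1 0.02 0 0 0 0 -0.18;1 0.05 0 0 0 0 -0.36;1 0.08 0 0 0 0 -0.54;1 0.11 0 0 0 0 -0.72;1 0.14 0 0 0 0 -0.9;1 0.17 0 0 0 0 -1.08;1 0.19 0 0 0 0 -1.26;1 0.203 -0.001 0 0.005 0.003 -1.44;1 0.203 -0.001 0.02 0.005 0.003 -1.571;1 0.203 -0.001 0.036 0.005 0.003 -1.571;1 0.203 -0.001 0.036 0.005 0.003 -1.571;1 0.203 -0.001 0.036 0.005 0.003 -1.571"

```text
clock: 17.9
tool_pos: [0.5573, 0.1406, 0.2464]
tcp_rot: [-179.9, -0.3, 173.3]
wrist_force: [-0.1, 0.4, -0.1]
grip_width: 0.0856
grasp_force: 0.0
```

```bash
python3 w.py w5 >/dev/null; python3 - <<'E'
from h import *
c=dict(np.load("w5.npz"));P=cloud(c,c["T"]);z=P[...,2];ok=c["range_z"]>0
m=ok&(z>.163)&(z<.185)&(np.hypot(P[...,0]-.5585,P[...,1]-.139)<.08)
q=P[m];cc=q.mean(0);_,_,vt=np.linalg.svd(q[:,:2]-cc[:2],full_matrices=False);d=vt[0]*np.sign(vt[0][0]);pr=(q[:,:2]-cc[:2])@d
print(m.sum(),cc.round(4),"ends",(cc[:2]+d*pr.min()).round(4),(cc[:2]+d*pr.max()).round(4),np.degrees(np.arctan2(d[1],d[0]))+90,z[m].max())
E
python3 go.py .5585 .139 .154 173.4
```

```text
2554 [0.5533 0.1378 0.177 ] ends [0.4993 0.1443] [0.618 0.13 ] 83.13710849091811 0.18003073290670488
at [0.5574 0.1408 0.2468] [-179.94   -0.25  173.33] F [ 0.5  0.8 -0.3] clk 17.95 j [-43.  19.  31.  99. -11.  65.  75.]
shift [-0.0017 -0.0016  0.0928] turn [-0.001  -0.0044 -0.0013]
```

View pics/w5.png

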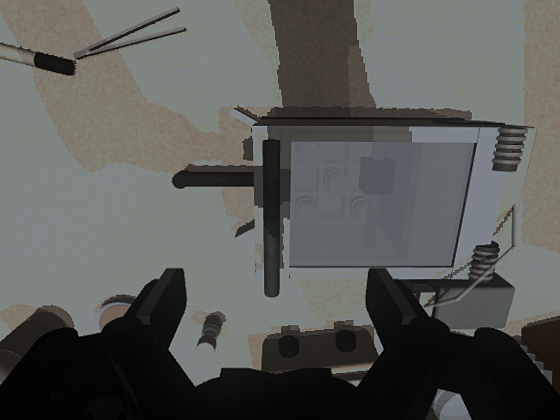

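The wrist view shows the bar at column 271, rows 140–296. The tray is home under the hood with its handle out at (215,178), and the vials look upright through the hood. Next: descend and grip the bar.

Request:
drive_tool:
  moves: "1 -0.001 -0.003 0.03 0 -0.004 0;1 -0.001 -0.003 0.065 0 -0.004 0;1 -0.001 -0.003 0.085 0 -0.004 0;1 -0.001 -0.003 0.092 0 -0.004 0;1 -0.001 -0.003 0.092 0 -0.004 0;0.6 -0.001 -0.003 0.092 0 -0.004 0;0.4 -0.001 -0.003 0.092 0 -0.004 0;0.25 -0.001 -0.003 0.092 0 -0.004 0;0.15 -0.001 -0.003 0.092 0 -0.004 0;0 -0.001 -0.003 0.092 0 -0.004 0;0 -0.001 -0.003 0.092 0 -0.004 0;0 -0.001 -0.003 0.092 0 -0.004 0"
  newtons: 40

```text
clock: 19.45
tool_pos: [0.5573, 0.1373, 0.1544]
tcp_rot: [-179.9, -0.1, 173.4]
wrist_force: [-2.2, -4.8, 4.3]
grip_width: 0.0105
grasp_force: 39.1
```

```bash
cat > arc.py <<'E'
from h import *
# relative tool shifts along the arc: arc.py th0 th1 step [n settle]
t0,t1,st=map(float,sys.argv[1:4]);r=np.hypot(190,40);p=np.arctan2(40,190)
f=lambda t:np.array([-r*np.cos(p+t),r*np.sin(p+t)])
for t in np.arange(t0,t1+st*.5,st):
    d=f(t)-f(t0);print(round(t,3),"dy",d[0].round(1),"dz",-d[1].round(1))
E
python3 arc.py 0 .92 .04; python3 -c "
from h import *
s=state();print(s['tool_pos'],s['tcp_rot'],s['wrist_force'],s['joint_pos'].round())"
```

```text
0.0 dy 0.0 dz -0.0
0.04 dy 1.8 dz -7.6
0.08 dy 3.8 dz -15.1
0.12 dy 6.2 dz -22.5
0.16 dy 8.8 dz -29.8
0.2 dy 11.7 dz -36.9
0.24 dy 15.0 dz -44.0
0.28 dy 18.5 dz -50.9
0.32 dy 22.2 dz -57.7
0.36 dy 26.3 dz -64.4
0.4 dy 30.6 dz -70.8
0.44 dy 35.1 dz -77.1
0.48 dy 39.9 dz -83.2
0.52 dy 45.0 dz -89.1
0.56 dy 50.3 dz -94.8
0.6 dy 55.8 dz -100.3
0.64 dy 61.5 dz -105.6
0.68 dy 67.4 dz -110.6
0.72 dy 73.5 dz -115.4
0.76 dy 79.8 dz -119.9
0.8 dy 86.3 dz -124.2
0.84 dy 93.0 dz -128.2
0.88 dy 99.8 dz -131.9
0.92 dy 106.7 dz -135.4
[0.55725106 0.13726475 0.15442035] [-1.79891566e+02 -6.59879059e-02  1.73388854e+02] [-2.23808023 -4.75147027  4.28186942] [-40.  25.  29. 105. -14.  54.  78.]
```

Request:
drive_tool:
  moves: "0 0 0.0005 -0.002 0 0 0;0 0 0.0018 -0.0076 0 0 0;0 0 0.0038 -0.0151 0 0 0;0 0 0.0062 -0.0225 0 0 0;0 0 0.0088 -0.0298 0 0 0;0 0 0.0117 -0.0369 0 0 0;0 0 0.015 -0.044 0 0 0;0 0 0.0185 -0.0509 0 0 0;0 0 0.0222 -0.0577 0 0 0;0 0 0.0263 -0.0644 0 0 0;0 0 0.0284 -0.0676 0 0 0;0 0 0.0306 -0.0708 0 0 0;0 0 0.0306 -0.0708 0 0 0"

```text
clock: 21.08
tool_pos: [0.5607, 0.166, 0.2251]
tcp_rot: [-179.7, -0.1, 173.3]
wrist_force: [-1.4, -8.9, 2.6]
grip_width: 0.0109
grasp_force: 39.3
```

```bash
python3 arc.py .4 .92 .03;  cat > th.py <<'E'
from h import *
s=state();a=np.radians(83.3);ex=np.array([np.cos(a),np.sin(a)]);h=np.array([.5585,.1375])+.19*ex
X=(s["tool_pos"][:2]-h)@ex;Z=s["tool_pos"][2]+.019-.132
print("r",np.hypot(X,Z).round(4),"theta",(np.arctan2(Z,-X)-np.arctan2(40,190)).round(4),s["wrist_force"].round(1),s["grip_width"].round(4),s["grasp_force"],s["clock"],s["joint_pos"].round())
E
python3 th.py
```

```text
0.4 dy 0.0 dz -0.0
0.43 dy 3.4 dz -4.7
0.46 dy 6.9 dz -9.4
0.49 dy 10.6 dz -13.9
0.52 dy 14.4 dz -18.3
0.55 dy 18.4 dz -22.6
0.58 dy 22.4 dz -26.8
0.61 dy 26.6 dz -30.8
0.64 dy 30.9 dz -34.7
0.67 dy 35.3 dz -38.5
0.7 dy 39.9 dz -42.2
0.73 dy 44.5 dz -45.7
0.76 dy 49.3 dz -49.1
0.79 dy 54.1 dz -52.3
0.82 dy 59.0 dz -55.4
0.85 dy 64.1 dz -58.3
0.88 dy 69.2 dz -61.1
0.91 dy 74.4 dz -63.7Traceback (most recent call last):
  File "th.py", line 4, in <module>
    print("r",np.hypot(X,Z).round(4),"theta",(np.arctan2(Z,-X)-np.arctan2(40,190)).round(4),s["wrist_force"].round(1),s["grip_width"].round(4),s["grasp_force"],s["clock"],s["joint_pos"].round())
                                                                                                                      ^^^^^^^^^^^^^^^^^^^^^
AttributeError: 'float' object has no attribute 'round'
```

Request:
drive_tool:
  moves: "0 0 0.001 -0.0035 0 0 0;0 0 0.005 -0.0094 0 0 0;0 0 0.0088 -0.0139 0 0 0;0 0 0.0124 -0.0183 0 0 0;0 0 0.0164 -0.0226 0 0 0;0 0 0.0204 -0.0268 0 0 0;0 0 0.0246 -0.0308 0 0 0;0 0 0.0289 -0.0347 0 0 0;0 0 0.0333 -0.0385 0 0 0;0 0 0.0379 -0.0422 0 0 0;0 0 0.0379 -0.0422 0 0 0"

```text
clock: 22.45
tool_pos: [0.5652, 0.2039, 0.2685]
tcp_rot: [-179.8, -0.1, 173.3]
wrist_force: [-5.1, -9.5, 10.5]
grip_width: 0.0104
grasp_force: 39.4
```

```bash
sed -i 's/s\["grip_width"\].round(4)/s["grip_width"]/' th.py; python3 th.py;python3 arc.py .7 .94 .03
```

```text
r 0.1985 theta 0.693 [-5.1 -9.5 10.5] 0.010406750869691719 39.42166328430176 22.45 [-47.  21.  30.  94. -11.  69.  69.]
0.7 dy 0.0 dz -0.0
0.73 dy 4.6 dz -3.5
0.76 dy 9.4 dz -6.9
0.79 dy 14.2 dz -10.1
0.82 dy 19.2 dz -13.2
0.85 dy 24.2 dz -16.1
0.88 dy 29.3 dz -18.9
0.91 dy 34.5 dz -21.6
0.94 dy 39.8 dz -24.0
```

Request:
drive_tool:
  moves: "0 0 0.0008 -0.003 0 0 0;0 0 0.004 -0.006 0 0 0;0 0 0.0085 -0.0095 0 0 0;0 0 0.0125 -0.013 0 0 0;0 0 0.0172 -0.016 0 0 0;0 0 0.0222 -0.0191 0 0 0;0 0 0.0273 -0.022 0 0 0;0 0 0.0325 -0.0246 0 0 0;0 0 0.0378 -0.0272 0 0 0;0 0 0.0378 -0.0272 0 0 0;0 0 0.0378 -0.0272 0 0 0"

```text
clock: 23.82
tool_pos: [0.57, 0.2446, 0.2952]
tcp_rot: [180.0, 0.0, 173.4]
wrist_force: [-0.1, -4.4, 6.5]
grip_width: 0.0105
grasp_force: 41.2
```

```bash
python3 th.py; cat > ang.py <<'E'
from h import *
# hood plate angle from scene+top depth
a=np.radians(83.3);ex=np.array([np.cos(a),np.sin(a)]);ey=np.array([-ex[1],ex[0]]);h=np.array([.5585,.1375])+.19*ex
for n in("scene","top"):
    c=camera(n);cv2.imwrite(f"pics/{sys.argv[1]}{n}.png",c["image"][...,::-1]);P=cloud(c);X=(P[...,:2]-h)@ex;Y=(P[...,:2]-h)@ey;Z=P[...,2]-.132
    m=(abs(Y)<.07)&(X<-.03)&(X>-.2)&(Z>.03)&(Z<.25)&(c["range_z"]>0)
    t=np.arctan2(Z[m],-X[m]);r=np.hypot(X[m],Z[m]);k=(r>.06)&(r<.2)
    hh,e=np.histogram(t[k],bins=np.arange(.3,1.4,.04));print(n,k.sum(),list(zip(e.round(2).tolist(),hh.tolist())))
    b=(c["image"].max(-1)[m]<60)&(r>.17)&(r<.215)&(Y[m]>.03);print(" bar?",b.sum(),np.median(r[b]) if b.any() else 0,np.median(t[b])-np.arctan2(40,190) if b.any() else 0)
E
python3 ang.py h1
```

```text
r 0.2 theta 0.9392 [-0.1 -4.4  6.5] 0.010477493190029333 41.18768513202667 23.825 [-49.  22.  30.  89. -11.  72.  66.]
scene 609 [(0.3, 0), (0.34, 0), (0.38, 0), (0.42, 0), (0.46, 0), (0.5, 0), (0.54, 0), (0.58, 0), (0.62, 0), (0.66, 0), (0.7, 0), (0.74, 0), (0.78, 0), (0.82, 0), (0.86, 85), (0.9, 180), (0.94, 76), (0.98, 39), (1.02, 48), (1.06, 54), (1.1, 79), (1.14, 32), (1.18, 11), (1.22, 5), (1.26, 0), (1.3, 0), (1.34, 0)]
 bar? 55 0.1963868890081627 0.885931742470929
top 726 [(0.3, 0), (0.34, 0), (0.38, 0), (0.42, 0), (0.46, 0), (0.5, 0), (0.54, 0), (0.58, 0), (0.62, 0), (0.66, 0), (0.7, 0), (0.74, 1), (0.78, 5), (0.82, 5), (0.86, 9), (0.9, 27), (0.94, 441), (0.98, 67), (1.02, 29), (1.06, 29), (1.1, 55), (1.14, 58), (1.18, 0), (1.22, 0), (1.26, 0), (1.3, 0), (1.34, 0)]
 bar? 113 0.19698327368150578 0.9134736761898026
```

Request:
drive_tool:
  moves: "0 0 0.003 -0.0015 0 0 0;0 0 0.006 -0.003 0 0 0;0 0 0.008 -0.004 0 0 0;0 0 0.008 -0.004 0 0 0;0 0 0.006 -0.003 0 0 0;0 0 0.002 -0.001 0 0 0;0 0 -0.002 0.001 0 0 0;0 0 -0.006 0.003 0 0 0;0 0 -0.0105 0.0052 0 0 0;0 0 -0.0156 0.0081 0 0 0;0 0 -0.0206 0.0112 0 0 0;0 0 -0.0253 0.0142 0 0 0;0 0 -0.0295 0.0177 0 0 0;0 0 -0.0335 0.021 0 0 0;0 0 -0.037 0.0238 0 0 0;0 0 -0.0385 0.025 0 0 0;0 0 -0.0385 0.025 0 0 0;0 0 -0.0385 0.025 0 0 0"

```text
clock: 26.18
tool_pos: [0.5653, 0.2055, 0.2698]
tcp_rot: [-180.0, -0.0, 173.4]
wrist_force: [-0.3, -4.8, 7.0]
grip_width: 0.0106
grasp_force: 42.0
```

```bash
python3 th.py; python3 ang.py h2
```

```text
r 0.1985 theta 0.7033 [-0.3 -4.8  7. ] 0.01063044424645278 42.03275442123413 26.175 [-47.  21.  30.  94. -11.  69.  69.]
scene 699 [(0.3, 0), (0.34, 0), (0.38, 0), (0.42, 0), (0.46, 0), (0.5, 0), (0.54, 1), (0.58, 0), (0.62, 8), (0.66, 91), (0.7, 321), (0.74, 62), (0.78, 39), (0.82, 49), (0.86, 57), (0.9, 38), (0.94, 24), (0.98, 9), (1.02, 0), (1.06, 0), (1.1, 0), (1.14, 0), (1.18, 0), (1.22, 0), (1.26, 0), (1.3, 0), (1.34, 0)]
 bar? 31 0.19540103916695487 0.633933616611005
top 577 [(0.3, 0), (0.34, 0), (0.38, 0), (0.42, 0), (0.46, 0), (0.5, 0), (0.54, 3), (0.58, 0), (0.62, 7), (0.66, 20), (0.7, 357), (0.74, 55), (0.78, 22), (0.82, 30), (0.86, 35), (0.9, 47), (0.94, 1), (0.98, 0), (1.02, 0), (1.06, 0), (1.1, 0), (1.14, 0), (1.18, 0), (1.22, 0), (1.26, 0), (1.3, 0), (1.34, 0)]
 bar? 96 0.19414323513830642 0.6178328312631636
```

View pics/h2scene.png

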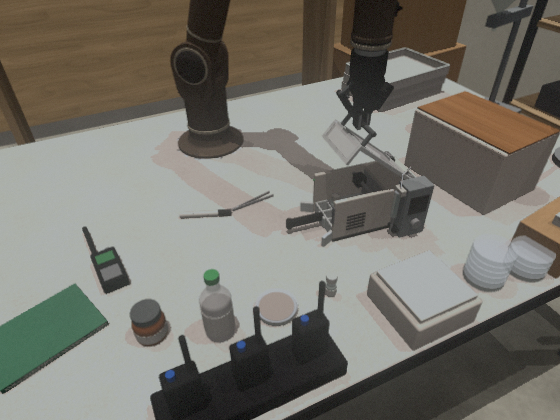

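The scene shows the hood held open at about (370,145), the tray in the bay with its handle at (305,220), and the bystanders untouched. All hood estimates fall between 0.62 and 0.72 rad, inside the 0.60–0.77 window. One quick check on the tray and vials, then I'll hand in.

```bash
python3 - <<'E'
from h import *
c=camera("scene");i=c["image"][165:245,270:440,::-1]
cv2.imwrite("pics/fin.png",cv2.resize(np.clip(i.astype(int)*1.6,0,255).astype(np.uint8),None,fx=4.5,fy=4.5,interpolation=cv2.INTER_CUBIC))
E
python3 th.py
```

```text
r 0.1985 theta 0.7037 [ 0.4 -5.3  6.4] 0.010319221734255986 42.03529357910156 26.325 [-47.  21.  30.  94. -11.  69.  69.]
```

View pics/fin.png

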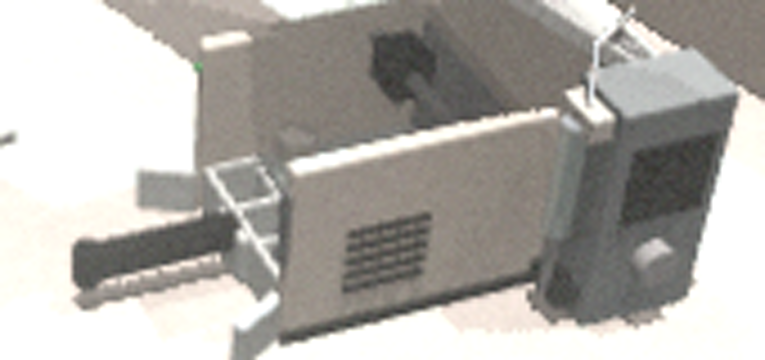

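The crop shows the tray's near end at (240,215), level with the wall fronts, and one upright vial at (295,140). Handing in.

```bash
python3 -c "
from workcell import *
print(sign_off())"
```

```text
the job is handed in; nothing more can be done
None
```

The tray is home against its stops and the hood went clearly past its balance point; the arm now holds it at about 0.70 rad, just below, and I handed the job in at 26.3 s (the vials looked upright, though the last view showed only one of the four clearly).

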